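# Set a ratcheted recipe stand to a lower notch

## Robot

A 6-joint arm with a two-finger parallel gripper is mounted at the origin on the work surface; the furniture and walls round the work are solid. World frame = base frame: x ahead of the robot, y to its left, z up, the work surface at z = 0. Lengths are in m, angles in degrees, forces in N, time in s.
With the tool pointing down it reaches from about 0.3 to 0.75 m from the base axis. Payload 8.5 kg.
Tool frame: the origin (TCP) lies midway between the tips of the shut fingers; the grasp point (between the pads) lies 19 mm behind it (env.hold_point_z is the distance from the TCP to the grasp point, in m); z points along the fingers, y is the line along which they close (so a half turn about z gives the same grasp; the last joint's range is limited). The gripper opens to 85 mm and grips with 20 to 120 N. Pads are 22 mm wide; open, the fingers measure 114 mm over their backs; the gripper's body (76 mm by 85 mm) begins 54 mm behind the grasp point. The pads swing forward as they close: fully open they stand 13 mm farther back than shut.
Start: joints at [-78.226, 21.807, 74.336, -0, 83.858, -12.336], TCP at [0.225, -0.502, 0.231] pointing down, gripper open.
Joint ranges: [-178.18, 178.18], [-50.72, 133.34], [12.68, 142.11], [-81.47, 261.47], [9.98, 163.14], [-165.26, 165.26]. Speed limits (degrees/s): [136.94, 136.94, 180, 180, 180, 180].

## Interface

Orientations are given as a 3x3 rotation matrix whose columns are the frame's x, y, z axes.
In Python, from rig import observe, get_image, camera_info, env gives the robot as it stands.
- The arm moves only by the tool drive_tool, never from a script. Its arguments are lists of equal length, an entry for each row: "offset": the shift along the tool's x, y, z in units of 40 mm (1.0 is 40 mm), a list of three; "turn": the turn, a rotation vector about the tool's x, y, z in units of 6 degrees (1.0 is 6 degrees), a list of three; "hand": the opening, from 0 (shut) to 1 (fully open). A call has exactly 10 rows; each row shifts and turns the commanded pose from where the row before left it, along the tool's axes as they then stand; what a row does not reach is not made up. A row lasts 1/8 s, in which the tool goes at most 62.5 mm and 10.7 degrees, less where a joint would pass 70% of its speed; a pose out of reach is approached as far as the arm can. A call is refused whole if a number of a shift passes 1 or a number of a turn 1, either way. A call with a gripper value outside its range is refused whole. The fingers move at their own pace and stop on an object; "newtons" is the grip in N (left out, the last holds). Time passes only in rows, so rows that do not move let the fingers close, or fill a call up. It gives the time, the measured TCP pose, the force, the opening and the grip force at its end, in the units of the state.
- observe(): the state, without advancing time (a new reading comes with each control period).
- get_image(name): name is "scene" or "top" or "wrist"; returns the picture (420x560x3 uint8, blue, green, red); there is no depth.
- camera_info(name): a dict with "fx", "fy", "cx", "cy" (pixels), "world_to_cam" (4x4, takes a point from world to camera coordinates). Camera axes: x right, y down, z forward; pixel columns grow to the right and rows downward; lengths in m; the calibration is good to about 2 mm. A picture is of the moment at which its call begins: read the wrist's pose just before it. camera_info takes no time and is no camera call; for the wrist camera it gives the pose at the moment of the call.
- env.close_job(): hands the job in; it is judged then, once.
The state is a dict: "time_s": time; "q": joint angles; "qvel": joint speeds; "joint_efforts": joint torques, N m; "position": TCP position; "tool_rot": TCP orientation; "ft_force": force on the tool from outside, world axes, zero at the start; "wrist_torque": the same for the moment, N m; "grip_width": finger opening in m; "gripper_force": force on a finger pad.
Only numpy, scipy, OpenCV 4.12 (cv2) and the standard library are available. Lean on these libraries where they do the work, as an engineer would, in place of code of your own. Each camera call takes 0.05 s, during which the arm holds its last target. There are 200 camera calls.

## Task

The recipe stand is propped too steep: set its board to the second notch up from flat. Take the round bar, lift the board past its top notch until the ratchet lets go, let it down flat, then raise it two notches and ease it back until the pawl carries it, and let go. Do not let the board drop or press it hard against the pawl, and leave the cup, the salt shaker and the pepper mill where they stand.

Things in the scene. Friction and masses are not known exactly. Their poses are not given: they have to be found in the camera images.
- stand: fixed wooden recipe stand; x points from the user's side to the back, z up. Base plate 14 mm thick, from 152 mm before the origin to 83 mm behind it, 121 mm to the left (+y) and 165 mm to the right. The hinge line (along y) is 100 mm before the origin, 50 mm up. Right of the board, at y -110 to -155 mm, is the steel ratchet: a fan-shaped quadrant that turns with the board, and the pawl's post, up to 170 mm high
- hinge (a point): middle of the board's hinge line, 50 mm above the counter. The five notches carry the board at about 16, 26, 36, 46 and 56 degrees (0.28, 0.45, 0.63, 0.80, 0.98 rad), but the quadrant sits differently from stand to stand: all notches together lie up to 2.5 degrees higher or lower, so the place must be felt. A notch catches once the board is about 1 degree above its rest in it
- bar (a point): middle of the board's round steel handle bar: 12 mm thick, along y, 210 mm from the hinge line. Two flat arms hold it 36 mm clear of the board's back edge, 120 mm clear between them; below it only the counter, 50 mm down when the board is flat. Fingers can straddle it from above at any board angle, and it can turn between them like an axle. x axis: from hinge to bar
- board (a joint): angle above flat, rad: 0 on its rest, 1.248 at the upper stop. Board of wood, 165 x 200 x 12 mm; weighs 3 to 5 N at the bar. Its hinge is damped, yet it falls if let go with no notch under it. It starts in the third, fourth or fifth notch. Lifted past 64 to 70 degrees, by stand, the pawl is thrown out and stays out; 2 to 9 degrees above flat it is thrown in again. With the pawl in, the board goes up only
- pawl: dark steel pawl with a 24 mm brass weight on its tail, on a post right of the board. Origin on its pivot axis (along y) in the stand's middle plane, 69 mm behind the hinge line, 114 mm up; the pawl itself is 115 to 142 mm right of there. Its z axis is upright when the pawl is in and leans 26 degrees back when out. It carries 4 to 10 N with the board in a notch, plus three times any push down on the bar
- espresso_b_mid (a point): white espresso cup, 62 x 80 x 56 mm, left of the stand: a bystander; point at its centre
- salt_shaker_mid (a point): salt shaker of clear glass, 44 mm wide and 90 mm high, right of the stand: a bystander; point at its centre
- pepper_mill_mid (a point): dark wooden pepper mill, 58 mm wide and 150 mm high, right of the stand: a bystander; point at its centre

How it is judged:
By the outcome, as a careful person would: the job done as asked, in the order asked, and still so for the second after the job is handed in, with the robot touching nothing.
It also fails if it takes over 53 s, if anything falls off the work surface, if the arm or the gripper's body presses on something with over 40 N, if the wrist force passes 120 N, or if a joint passes its speed limit or range.

## Working session

There is one attempt and no reset: what is moved stays moved. The work goes in short steps, Python scripts to look and compute and a tool call to move; the robot and the scene stay as the last step left them, time stands still between calls to the robot, and variables do not carry over. Pictures are saved under pics/ and viewed, at most 10 in all, crops included, and the job is handed in when it is done.

Besides the shell and the picture viewer there is one more tool, called after "Request:" by a JSON object that holds its "op" and its "data". drive_tool: Moves the arm, as the interface text tells. Its arguments: {"type":"object","properties":{"offset":{"type":"array"},"turn":{"type":"array"},"hand":{"type":"array"},"newtons":{"type":"number"}},"required":["offset","turn","hand"]}

```bash
mkdir -p pics; ls; python3 - <<'E'
from rig import *
import cv2
for n in("scene","top"):
    cv2.imwrite(f"pics/{n}0.png",get_image(n)); c=camera_info(n); print(n,c)
o=observe(); print(o['time_s'],o['position'],o['tool_rot'],env.hold_point_z)
E
```

```text
pics
scene {'fx': 399.5456812313097, 'fy': 399.5456812313097, 'cx': 277.4116620596687, 'cy': 207.33272935714672, 'world_to_cam': array([[-0.640191  , -0.7680197 , -0.0173556 ,  0.38805155],
       [-0.55894129,  0.48117227, -0.67532057,  0.36658199],
       [ 0.52701054, -0.4226334 , -0.73732008,  0.70183385],
       [ 0.        ,  0.        ,  0.        ,  1.        ]])}
top {'fx': 428.79310005713126, 'fy': 428.79310005713126, 'cx': 278.95460398452786, 'cy': 209.40451059829346, 'world_to_cam': array([[ 0.0073865 , -0.9999455 , -0.00737804,  0.0210461 ],
       [-0.98126733, -0.00582771, -0.19256288,  0.58212716],
       [ 0.19250939,  0.00866219, -0.9812569 ,  0.9633305 ],
       [ 0.        ,  0.        ,  0.        ,  1.        ]])}
0.1 [ 0.22460377 -0.50176854  0.23079207] [[ 9.12765333e-01  4.08484243e-01 -2.66610097e-04]
 [ 4.08484242e-01 -9.12764513e-01  1.25189504e-03]
 [ 2.68027161e-04 -1.25159242e-03 -9.99999181e-01]] 0.0187
```

View pics/scene0.png

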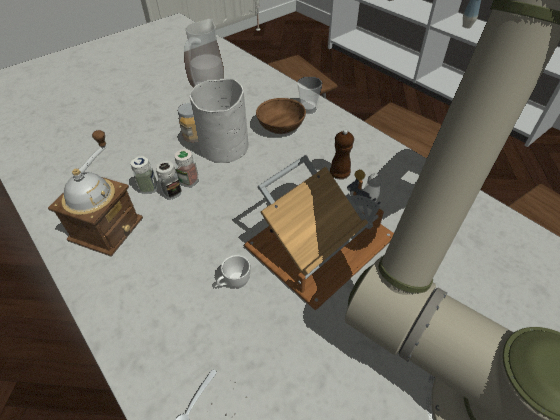

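View pics/top0.png

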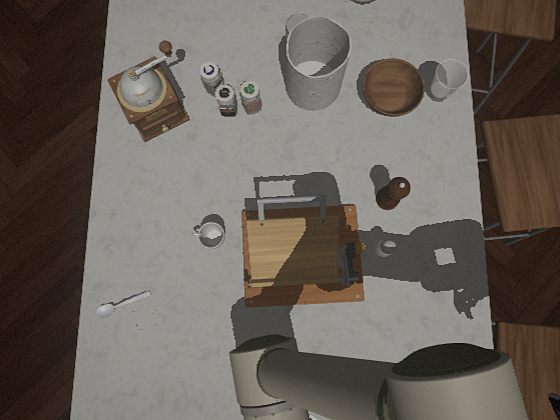

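The top view shows the stand's plate with corners near (243,207), (355,204), (363,301) and (248,306). The bar runs about (262,201) to (322,197), with the shaker at (387,247), the mill at (395,190) and the cup at (211,235). In the scene view the bar runs (261,187) to (307,158). I'll enlarge both.

```bash
python3 - <<'E'
import cv2,numpy as np
t=cv2.imread("pics/top0.png")[185:315,235:375]; s=cv2.imread("pics/scene0.png")[145:310,235:400]
a=cv2.resize(t,None,fx=2.85,fy=2.85,interpolation=2); b=cv2.resize(s,None,fx=2.4,fy=2.4,interpolation=2)
h=max(a.shape[0],b.shape[0]); P=lambda i:cv2.copyMakeBorder(i,0,h-i.shape[0],0,0,0)
cv2.imwrite("pics/crop.png",np.hstack([P(a),P(b)])); print(a.shape,b.shape)
E
```

```text
(370, 399, 3) (396, 396, 3)
```

View pics/crop.png

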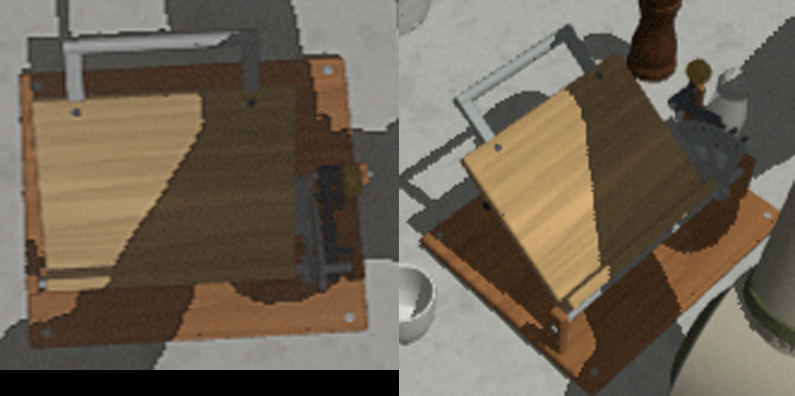

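```bash
cat > h.py <<'E'
import numpy as np
from rig import *
def ray(n,p):
    c=camera_info(n);M=c['world_to_cam'];R,t=M[:3,:3],M[:3,3]
    return -R.T@t, R.T@np.array([(p[0]-c['cx'])/c['fx'],(p[1]-c['cy'])/c['fy'],1])
def plane(n,p,z):
    o,d=ray(n,p); return o+d*(z-o[2])/d[2]
def tri(pairs):
    A=np.zeros((3,3));b=np.zeros(3)
    for n,p in pairs:
        o,d=ray(n,p);d=d/np.linalg.norm(d);Q=np.eye(3)-np.outer(d,d);A+=Q;b+=Q@o
    return np.linalg.solve(A,b)
E
cat > m.py <<'E'
from h import *
np.set_printoptions(precision=4,suppress=True)
T=lambda x,y:(235+x/2.85,185+y/2.85); S=lambda x,y:(235+(x-399)/2.4,145+y/2.4)
C={k:plane("top",T(*p),.014) for k,p in dict(BL=(22,72),BR=(343,56),FR=(368,328),FL=(30,347)).items()}
for k in C: print(k,C[k])
print("len",np.linalg.norm(C['BL']-C['BR']),np.linalg.norm(C['FL']-C['FR']),np.linalg.norm(C['BL']-C['FL']),np.linalg.norm(C['BR']-C['FR']))
x=C['BL']+C['BR']-C['FL']-C['FR'];x[2]=0;x/=np.linalg.norm(x)
y0=C['BL']+C['FL']-C['BR']-C['FR'];yy=np.array([-x[1],x[0],0]);print("yaws",np.degrees([np.arctan2(x[1],x[0]),np.arctan2(-y0[0],y0[1])]))
yaw=(np.arctan2(x[1],x[0])+np.arctan2(-y0[0],y0[1]))/2
x=np.array([np.cos(yaw),np.sin(yaw),0]);y=np.array([-x[1],x[0],0])
L={'BL':(83,121),'BR':(83,-165),'FR':(-152,-165),'FL':(-152,121)}
O=np.mean([C[k]-(x*L[k][0]+y*L[k][1])/1000 for k in C],0);O[2]=0
print("origin",O,"yaw",np.degrees(yaw)); H=O-x*.1;H[2]=.05
print("hinge",H)
bl=tri([("top",T(68,46)),("scene",S(460,101))]);br=tri([("top",T(250,35)),("scene",S(565,30))])
for n,b in(("bl",bl),("br",br)):
    d=b-H;print(n,b,"stand",d@x,d@y,d[2],"r",np.hypot(d@x,d[2]),"ang",np.degrees(np.arctan2(d[2],d@x)))
for n,p,z in(("salt",(387,247),.09),("mill",(400,186),.15),("cup",(211,235),.05)):
    w=plane("top",p,z);d=w-O;print(n,w,d@x,d@y)
E
python3 m.py
```

```text
BL [0.5876 0.1152 0.014 ]
BR [ 0.6035 -0.1642  0.014 ]
FR [ 0.3718 -0.1788  0.014 ]
FL [0.3542 0.103  0.014 ]
len 0.2798681490150724 0.282369457310334 0.23376158373617764 0.23215260298444518
yaws [3.2978 3.4127]
origin [ 0.5124 -0.0072  0.    ] yaw 3.3552598719558673
hinge [ 0.4126 -0.0131  0.05  ]
bl [0.5764 0.0668 0.1766] stand 0.16822782417333434 0.0701264299149007 0.12663744133508137 r 0.2105650549687447 ang 36.97146317670317
br [ 0.5855 -0.0673  0.1777] stand 0.169443482296827 -0.06418811036952847 0.1276864602863575 r 0.2121672119657858 ang 37.00035325673824
salt [ 0.4904 -0.2198  0.09  ] -0.03440492373301774 -0.21089953257063318
mill [ 0.6171 -0.2389  0.15  ] 0.09094143941524246 -0.23733964733038815
cup [0.5205 0.1856 0.05  ] 0.019350189220524457 0.1920045132375286
```

Board angle is about 37°, so it sits in notch 3, and the bar's radius checks out at 0.211 m. Next I'll rise and turn the tool so it closes along the stand's x axis.

Request:
{"op": "drive_tool", "data": {"offset": [[0,0,-0.25],[0,0,-0.25],[0,0,-0.25],[0,0,-0.25],[0,0,-0.25],[0,0,-0.25],[0,0,-0.25],[0,0,-0.25],[0,0,0],[0,0,0]], "turn": [[0,0,-1],[0,0,-1],[0,0,-1],[0,0,-1],[0,0,-1],[0,0,-1],[0,0,-1],[0,0,-1],[0,0,-1],[0,0,-1]], "hand": [1,1,1,1,1,1,1,1,1,1], "newtons": 25}}

```text
time_s: 1.35
position: [0.2246, -0.5019, 0.311]
tool_rot: [[0.099, 0.995, -0.0], [0.995, -0.099, 0.001], [0.001, -0.0, -1.0]]
ft_force: [0.3, 0.5, -0.0]
grip_width: 0.0854
gripper_force: 0.0
```

Request:
{"op": "drive_tool", "data": {"offset": [[0,0,0],[0,0,0],[1,0.8,0],[1,0.8,0],[1,0.8,0],[1,0.8,0],[1,0.8,0],[1,0.8,0],[1,0.8,0],[1,0.8,0]], "turn": [[0,0,-0.775],[0,0,-0.775],[0,0,0],[0,0,0],[0,0,0],[0,0,0],[0,0,0],[0,0,0],[0,0,0],[0,0,0]], "hand": [1,1,1,1,1,1,1,1,1,1]}}

```text
time_s: 2.6
position: [0.4618, -0.1658, 0.3111]
tool_rot: [[-0.059, 0.998, -0.0], [0.998, 0.059, 0.0], [0.0, -0.0, -1.0]]
ft_force: [0.8, -0.3, -0.7]
grip_width: 0.0855
gripper_force: 0.0
```

Request:
{"op": "drive_tool", "data": {"offset": [[0.8,0.7,0],[0.8,0.7,0],[0.8,0.7,0],[0.8,0.6,0],[0.7,0.5,0],[0,0,0],[0,0,0],[0,0,0],[0,0,0],[0,0,0]], "turn": [[0,0,0],[0,0,0],[0,0,0],[0,0,0],[0,0,0],[0,0,0],[0,0,0],[0,0,0],[0,0,0],[0,0,0]], "hand": [1,1,1,1,1,1,1,1,1,1]}}

```text
time_s: 3.85
position: [0.5795, -0.0044, 0.3115]
tool_rot: [[-0.059, 0.998, 0.0], [0.998, 0.059, -0.0], [-0.0, 0.0, -1.0]]
ft_force: [-0.4, -0.3, 0.0]
grip_width: 0.0854
gripper_force: 0.0
```

```bash
python3 - <<'E'
from h import *
import cv2
o=observe();c=camera_info("wrist");print(o['position'],o['ft_force']);im=get_image("wrist")
import pickle;pickle.dump(c,open("wc.pkl","wb"))
x=np.array([.9983,.0585,0]);y=np.array([-.0585,.9983,0]);H=np.array([.4126,-.0131,.05])
for a in(35,37,39):
  for s in(-.06,0,.06):
    p=H+.21*(np.cos(np.radians(a))*x+np.sin(np.radians(a))*np.array([0,0,1]))+s*y
    q=c['world_to_cam'][:3]@np.r_[p,1];print(a,s,p,c['fx']*q[0]/q[2]+c['cx'],c['fy']*q[1]/q[2]+c['cy'])
cv2.imwrite("pics/w1.png",im)
E
```

```text
[ 0.57954363 -0.00440836  0.3114714 ] [-0.43672508 -0.31879123  0.0135075 ]
35 -0.06 [ 0.58783949 -0.06293472  0.17045105] 282.76982261554986 256.4630271607033
35 0 [ 0.58432949 -0.00303672  0.17045105] 283.0474528909584 195.00384317940836
35 0.06 [0.58081949 0.05686128 0.17045105] 283.35948811037883 125.92841568587049
37 -0.06 [ 0.58353834 -0.06318676  0.17638115] 278.2485861909444 259.1974922416496
37 0 [ 0.58002834 -0.00328876  0.17638115] 278.26269396927523 196.67456582679884
37 0.06 [0.57651834 0.05660924 0.17638115] 278.27858713058083 126.23916972711093
39 -0.06 [ 0.57903321 -0.06345076  0.18215728] 273.3313531473336 261.96233648981115
39 0 [ 0.57552321 -0.00355276  0.18215728] 273.0473101715537 198.36767140718894
39 0.06 [0.57201321 0.05634524 0.18215728] 272.7265619804757 126.55503907061261
```

View pics/w1.png

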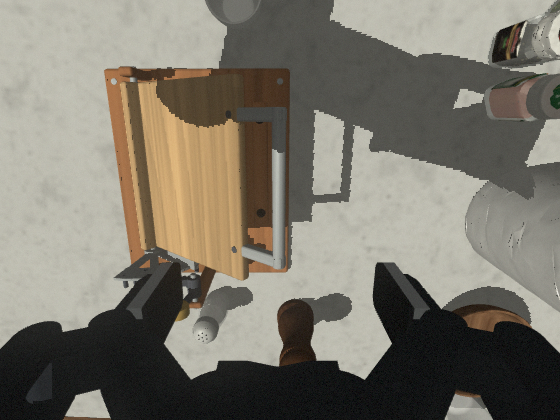

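The wrist view shows the bar as a vertical strip at column 280, rows 108–266, within 2 px of the prediction. The mid-line between the fingers is at column 278. I'll descend with the fingers part shut, biased slightly forward so that closing lifts the board and doesn't press on the pawl.

Request:
{"op": "drive_tool", "data": {"offset": [[0.08,-0.03,0],[0,0,0],[0,0,0.4],[0,0,0.6],[0,0,0.6],[0,0,0.6],[0,0,0.6],[0,0,0.3],[0,0,0],[0,0,0]], "turn": [[0,0,0],[0,0,0],[0,0,0],[0,0,0],[0,0,0],[0,0,0],[0,0,0],[0,0,0],[0,0,0],[0,0,0]], "hand": [0.32,0.32,0.32,0.32,0.32,0.32,0.32,0.32,0.32,0.32]}}

```text
time_s: 5.15
position: [0.5787, -0.001, 0.1883]
tool_rot: [[-0.059, 0.998, 0.002], [0.998, 0.059, -0.0], [-0.0, 0.002, -1.0]]
ft_force: [0.7, 0.7, 0.1]
grip_width: 0.027
gripper_force: 0.0
```

```bash
python3 - <<'E'
from h import *
import cv2
o=observe();print(o['time_s'],o['position'],o['ft_force'],o['grip_width'])
cv2.imwrite("pics/w2.png",get_image("wrist"))
E
```

```text
5.15 [ 0.57873028 -0.00095818  0.18830398] [0.72913234 0.6707617  0.1310965 ] 0.02697291027102095
```

View pics/w2.png

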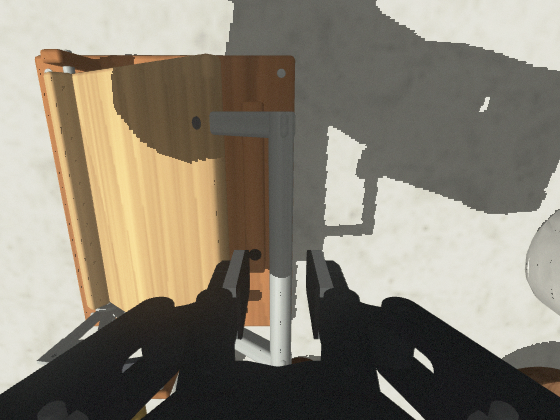

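The bar (column 281) lies between the fingers (247 and 309). I'll go down 24 mm and close.

Request:
{"op": "drive_tool", "data": {"offset": [[0,0,0.3],[0,0,0.3],[0,0,0],[0,0,0],[0,0,0],[0,0,0],[0,0,0],[0,0,0],[0,0,0],[0,0,0]], "turn": [[0,0,0],[0,0,0],[0,0,0],[0,0,0],[0,0,0],[0,0,0],[0,0,0],[0,0,0],[0,0,0],[0,0,0]], "hand": [0.32,0.32,0.32,0.25,0.2,0.15,0.1,0.05,0.0,0.0], "newtons": 25}}

```text
time_s: 6.45
position: [0.5797, -0.0009, 0.1644]
tool_rot: [[-0.059, 0.998, 0.005], [0.998, 0.059, -0.0], [-0.0, 0.005, -1.0]]
ft_force: [5.7, 0.6, 2.2]
grip_width: 0.0108
gripper_force: 25.0
```

```bash
python3 - <<'E'
from h import *
o=observe();print(o['time_s'],o['position'],o['ft_force'],o['grip_width'],o['gripper_force'])
x=np.array([.9983,.0585,0]);H=np.array([.4126,-.0131,.05])
d=o['position']-H;print(d@x,d[2])
# arc: suggested steps from 37 deg
for a in range(34,74,3): print(a,210*np.cos(np.radians(a)).round(4),210*np.sin(np.radians(a)).round(4))
E
```

```text
6.45 [ 0.57969114 -0.00089951  0.16435824] [5.65026683 0.62666354 2.23976111] 0.010849033728441138 24.963542819023132
0.16752081157526716 0.11435823815405473
34 174.09 117.432
37 167.706 126.378
40 160.86 134.988
43 153.59400000000002 143.22
46 145.887 151.053
49 137.781 158.487
52 129.297 165.48000000000002
55 120.456 172.032
58 111.27900000000001 178.07999999999998
61 101.808 183.666
64 92.06400000000001 188.74800000000002
67 82.047 193.305
70 71.82000000000001 197.337
73 61.403999999999996 200.823
```

Gripped: 10.8 mm opening at 25 N. I'll lift along the arc to about 64°.

Request:
{"op": "drive_tool", "data": {"offset": [[0,-0.17,-0.22],[0,-0.18,-0.2],[0,-0.19,-0.2],[0,-0.21,-0.18],[0,-0.21,-0.18],[0,-0.22,-0.16],[0,-0.23,-0.15],[0,-0.24,-0.14],[0,-0.24,-0.13],[0,0,0]], "turn": [[0,0,0],[0,0,0],[0,0,0],[0,0,0],[0,0,0],[0,0,0],[0,0,0],[0,0,0],[0,0,0],[0,0,0]], "hand": [0,0,0,0,0,0,0,0,0,0]}}

```text
time_s: 7.7
position: [0.5046, -0.0054, 0.2282]
tool_rot: [[-0.059, 0.998, 0.008], [0.998, 0.059, -0.001], [-0.001, 0.008, -1.0]]
ft_force: [6.4, 2.7, 8.8]
grip_width: 0.0107
gripper_force: 25.7
```

```bash
cat > s.py <<'E'
from h import *
o=observe();R=o['tool_rot'];g=o['position']-R[:,2]*.0125
x=np.array([.9983,.0585,0]);H=np.array([.4126,-.0131,.05]);d=g-H
a=np.arctan2(d[2],d@x);f=o['ft_force'];fx=f@x
print(o['time_s'],"bar",(d@x).round(4),d[2].round(4),"r",np.hypot(d@x,d[2]).round(4),"ang",np.degrees(a).round(2),"F",f.round(1),"up-tangent",(-fx*np.sin(a)+f[2]*np.cos(a)).round(2),"radial",(fx*np.cos(a)+f[2]*np.sin(a)).round(2),o['grip_width'],o['wrist_torque'].round(2),R[:,2].round(3))
E
python3 s.py
```

```text
7.7 bar 0.0922 0.1907 r 0.2118 ang 64.21 F [6.4 2.7 8.8] up-tangent -2.05 radial 10.82 0.010689175205337081 [ 0.4  -1.27 -0.03] [ 0.008 -0.001 -1.   ]
```

Request:
{"op": "drive_tool", "data": {"offset": [[0,0.01,-0.03],[0,-0.12,-0.12],[0,-0.12,-0.11],[0,-0.13,-0.1],[0,-0.06,-0.05],[0,-0.07,-0.05],[0,0,0],[0,0,0],[0,0,0],[0,0,0]], "turn": [[0,0,0],[0,0,0],[0,0,0],[0,0,0],[0,0,0],[0,0,0],[0,0,0],[0,0,0],[0,0,0],[0,0,0]], "hand": [0,0,0,0,0,0,0,0,0,0]}}

```text
time_s: 8.95
position: [0.4793, -0.0067, 0.2402]
tool_rot: [[-0.059, 0.998, -0.014], [0.998, 0.059, 0.001], [0.002, -0.014, -1.0]]
ft_force: [-6.6, -5.0, -24.4]
grip_width: 0.0113
gripper_force: 24.5
```

```bash
python3 s.py; python3 - <<'E'
from h import *
import cv2
a=cv2.imread("pics/scene0.png")
b=get_image("scene")
O=np.array([.5124,-.0072,0]);x=np.array([.9983,.0585,0]);y=np.array([-.0585,.9983,0])
c=camera_info("scene");p=O-.031*x-.13*y+[0,0,.114];q=c['world_to_cam'][:3]@np.r_[p,1];u,v=int(c['fx']*q[0]/q[2]+c['cx']),int(c['fy']*q[1]/q[2]+c['cy']);print(u,v)
cr=lambda i:cv2.resize(i[v-35:v+35,u-35:u+35],(395,395),interpolation=2)
cv2.imwrite("pics/pawl1.png",np.hstack([cr(a),cr(b)]))
E
```

```text
8.95 bar 0.0671 0.2027 r 0.2135 ang 71.68 F [ -6.6  -5.  -24.4] up-tangent -1.12 radial -25.37 0.011264556344063006 [-0.85  1.1  -0.01] [-0.014  0.001 -1.   ]
354 185
```

View pics/pawl1.png

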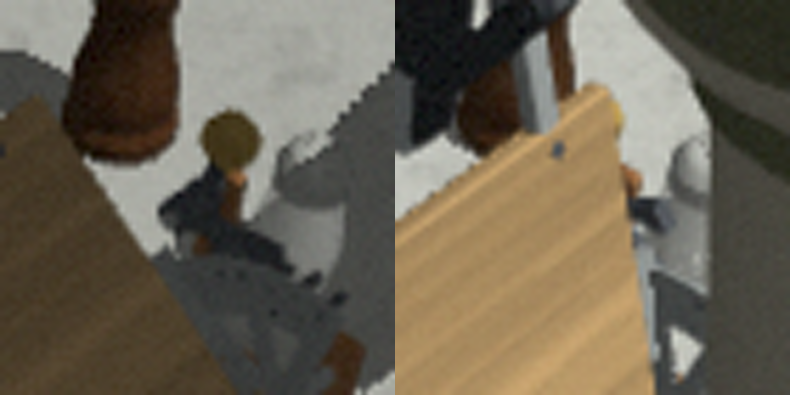

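The right crop shows the pawl's nose raised (655,215). The brass weight has moved about 33 crop-px back, which matches a 26° lean, so the pawl is out. I'll generate the arc steps, including relief of the radial force.

```bash
cat > arc.py <<'E'
import sys; from s import *
# arc.py from to rows radial_fix_mm : tool y,z steps in units of 40 mm, rounded with carry
def arc(a0,a1,n,fix,r=210.):
    t=np.radians(np.linspace(a0,a1,n+1));p=np.c_[r*np.cos(t),r*np.sin(t)]
    p[1:]+=np.c_[np.cos(t[1:]),np.sin(t[1:])]*fix*np.minimum(1,np.arange(1,n+1)/3)[:,None]
    c=np.round((p-p[0])*[1,-1]/40,2);print([[0,*np.round(v,2).tolist()] for v in np.diff(c,axis=0)])
arc(*map(float,sys.argv[1:3]),int(sys.argv[3]),float(sys.argv[4]))
E
python3 arc.py 71.5 60 8 -1.1
```

```text
9.0 bar 0.0672 0.2027 r 0.2135 ang 71.67 F [ -5.7  -5.3 -23.4] up-tangent -1.68 radial -24.05 0.010833312203429547 [-0.9   1.13  0.04] [-0.014  0.001 -1.   ]
[[0, 0.12, 0.05], [0, 0.12, 0.06], [0, 0.12, 0.05], [0, 0.12, 0.06], [0, 0.12, 0.05], [0, 0.12, 0.06], [0, 0.11, 0.06], [0, 0.12, 0.07]]
```

Request:
{"op": "drive_tool", "data": {"offset": [[0,0.12,0.05],[0,0.12,0.06],[0,0.12,0.05],[0,0.12,0.06],[0,0.12,0.05],[0,0.12,0.06],[0,0.11,0.06],[0,0.12,0.07],[0,0,0],[0,0,0]], "turn": [[0,0,0],[0,0,0],[0,0,0],[0,0,0],[0,0,0],[0,0,0],[0,0,0],[0,0,0],[0,0,0],[0,0,0]], "hand": [0,0,0,0,0,0,0,0,0,0]}}

```text
time_s: 10.25
position: [0.5183, -0.0044, 0.2234]
tool_rot: [[-0.059, 0.998, -0.01], [0.998, 0.059, 0.001], [0.001, -0.009, -1.0]]
ft_force: [-6.2, -3.4, -12.9]
grip_width: 0.011
gripper_force: 24.9
```

```bash
python3 arc.py 60 51 8 0.0; python3 - <<'E'
from h import *
import cv2
b=get_image("scene");u,v=354,185
cv2.imwrite("pics/pawl2.png",cv2.resize(b[v-35:v+35,u-35:u+35],(395,395),interpolation=2))
E
```

```text
10.25 bar 0.1062 0.1859 r 0.2141 ang 60.26 F [ -6.2  -3.4 -12.9] up-tangent -0.85 radial -14.35 0.010952777629847157 [-0.53  0.99  0.01] [-0.01   0.001 -1.   ]
[[0, 0.09, 0.05], [0, 0.09, 0.06], [0, 0.08, 0.05], [0, 0.09, 0.06], [0, 0.08, 0.06], [0, 0.09, 0.06], [0, 0.08, 0.06], [0, 0.08, 0.07]]
```

View pics/pawl2.png

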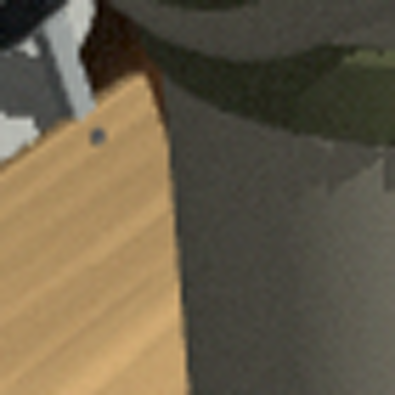

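The arm hides the pawl in this view, so I'll go on by feel.

Request:
{"op": "drive_tool", "data": {"offset": [[0,0.08,0.06],[0,0.08,0.06],[0,0.08,0.06],[0,0.08,0.06],[0,0.08,0.07],[0,0.08,0.07],[0,0,0],[0,0,0],[0,0,0],[0,0,0]], "turn": [[0,0,0],[0,0,0],[0,0,0],[0,0,0],[0,0,0],[0,0,0],[0,0,0],[0,0,0],[0,0,0],[0,0,0]], "hand": [0,0,0,0,0,0,0,0,0,0]}}

```text
time_s: 11.55
position: [0.5394, -0.0032, 0.2099]
tool_rot: [[-0.059, 0.998, -0.003], [0.998, 0.059, 0.0], [0.0, -0.003, -1.0]]
ft_force: [-4.1, -1.6, -8.8]
grip_width: 0.0109
gripper_force: 24.9
```

```bash
python3 arc.py 53.3 33 10 -0.4
```

```text
11.55 bar 0.1272 0.1724 r 0.2143 ang 53.58 F [-4.1 -1.6 -8.8] up-tangent -1.87 radial -9.58 0.010875107769622158 [-0.41  0.97  0.06] [-0.003  0.    -1.   ]
[[0, 0.15, 0.12], [0, 0.14, 0.12], [0, 0.13, 0.12], [0, 0.14, 0.13], [0, 0.13, 0.14], [0, 0.12, 0.13], [0, 0.12, 0.15], [0, 0.11, 0.14], [0, 0.11, 0.15], [0, 0.11, 0.16]]
```

At 53.6°, below notch 5, the weight is still on the tool, so the pawl is out. I'll lower on.

Request:
{"op": "drive_tool", "data": {"offset": [[0,0.15,0.12],[0,0.14,0.12],[0,0.13,0.12],[0,0.14,0.13],[0,0.13,0.14],[0,0.12,0.13],[0,0.12,0.15],[0,0.11,0.14],[0,0.11,0.15],[0,0,0]], "turn": [[0,0,0],[0,0,0],[0,0,0],[0,0,0],[0,0,0],[0,0,0],[0,0,0],[0,0,0],[0,0,0],[0,0,0]], "hand": [0,0,0,0,0,0,0,0,0,0]}}

```text
time_s: 12.8
position: [0.5861, -0.0004, 0.1622]
tool_rot: [[-0.06, 0.998, -0.001], [0.998, 0.06, 0.0], [0.0, -0.001, -1.0]]
ft_force: [-5.2, -1.3, -4.3]
grip_width: 0.0106
gripper_force: 24.5
```

```bash
python3 arc.py 35 17 9 0
```

```text
12.8 bar 0.174 0.1247 r 0.214 ang 35.63 F [-5.2 -1.3 -4.3] up-tangent -0.46 radial -6.75 0.01057418137087297 [-0.33  1.    0.02] [-0.001  0.    -1.   ]
[[0, 0.1, 0.15], [0, 0.1, 0.16], [0, 0.09, 0.16], [0, 0.09, 0.16], [0, 0.08, 0.16], [0, 0.07, 0.17], [0, 0.07, 0.17], [0, 0.06, 0.17], [0, 0.06, 0.18]]
```

Request:
{"op": "drive_tool", "data": {"offset": [[0,0.09,0.15],[0,0.1,0.16],[0,0.09,0.16],[0,0.09,0.16],[0,0.08,0.16],[0,0.07,0.17],[0,0.07,0.17],[0,0.06,0.17],[0,0.06,0.18],[0,0,0]], "turn": [[0,0,0],[0,0,0],[0,0,0],[0,0,0],[0,0,0],[0,0,0],[0,0,0],[0,0,0],[0,0,0],[0,0,0]], "hand": [0,0,0,0,0,0,0,0,0,0]}}

```text
time_s: 14.05
position: [0.6143, 0.0013, 0.103]
tool_rot: [[-0.059, 0.998, -0.001], [0.998, 0.059, 0.0], [0.0, -0.001, -1.0]]
ft_force: [-5.5, -1.4, -3.9]
grip_width: 0.0107
gripper_force: 24.4
```

```bash
python3 arc.py 17 4 8 -0.3
```

```text
14.05 bar 0.2022 0.0655 r 0.2126 ang 17.95 F [-5.5 -1.4 -3.9] up-tangent -1.95 radial -6.5 0.010748387616943493 [-0.24  1.14  0.03] [-0.001  0.    -1.   ]
[[0, 0.04, 0.14], [0, 0.03, 0.15], [0, 0.03, 0.14], [0, 0.03, 0.15], [0, 0.03, 0.15], [0, 0.02, 0.14], [0, 0.02, 0.15], [0, 0.01, 0.15]]
```

Request:
{"op": "drive_tool", "data": {"offset": [[0,0.04,0.14],[0,0.03,0.15],[0,0.03,0.14],[0,0.03,0.15],[0,0.03,0.15],[0,0.02,0.14],[0,0.02,0.15],[0,0.01,0.15],[0,0,0],[0,0,0]], "turn": [[0,0,0],[0,0,0],[0,0,0],[0,0,0],[0,0,0],[0,0,0],[0,0,0],[0,0,0],[0,0,0],[0,0,0]], "hand": [0,0,0,0,0,0,0,0,0,0]}}

```text
time_s: 15.3
position: [0.6219, 0.0018, 0.0565]
tool_rot: [[-0.06, 0.998, -0.003], [0.998, 0.06, 0.0], [0.0, -0.003, -1.0]]
ft_force: [-9.3, -3.1, -2.7]
grip_width: 0.0105
gripper_force: 24.4
```

```bash
python3 s.py
```

```text
15.3 bar 0.2098 0.019 r 0.2107 ang 5.18 F [-9.3 -3.1 -2.7] up-tangent -1.84 radial -9.65 0.01047680961843828 [-0.39  1.72  0.07] [-0.003  0.    -1.   ]
```

Request:
{"op": "drive_tool", "data": {"offset": [[0,-0.01,0.05],[0,0,0.05],[0,0,0.05],[0,0,0.05],[0,0,0.05],[0,0,0.05],[0,0,0.04],[0,0,0.04],[0,0,0],[0,0,0]], "turn": [[0,0,0],[0,0,0],[0,0,0],[0,0,0],[0,0,0],[0,0,0],[0,0,0],[0,0,0],[0,0,0],[0,0,0]], "hand": [0,0,0,0,0,0,0,0,0,0]}}

```text
time_s: 16.55
position: [0.6223, 0.0017, 0.0472]
tool_rot: [[-0.06, 0.998, 0.002], [0.998, 0.06, -0.001], [-0.001, 0.002, -1.0]]
ft_force: [-24.8, 0.8, 39.2]
grip_width: 0.0107
gripper_force: 28.9
```

```bash
python3 s.py
```

```text
16.55 bar 0.2102 0.0097 r 0.2104 ang 2.65 F [-24.8   0.8  39.2] up-tangent 40.31 radial -22.92 0.010659257152229021 [-0.11  4.17  0.01] [ 0.002 -0.001 -1.   ]
```

Firm contact came earlier than expected. I'll relieve the force and look.

Request:
{"op": "drive_tool", "data": {"offset": [[0,-0.01,-0.05],[0,-0.01,-0.05],[0,0,-0.04],[0,0,0],[0,0,0],[0,0,0],[0,0,0],[0,0,0],[0,0,0],[0,0,0]], "turn": [[0,0,0],[0,0,0],[0,0,0],[0,0,0],[0,0,0],[0,0,0],[0,0,0],[0,0,0],[0,0,0],[0,0,0]], "hand": [0,0,0,0,0,0,0,0,0,0]}}

```text
time_s: 17.8
position: [0.622, 0.0017, 0.0477]
tool_rot: [[-0.059, 0.998, 0.001], [0.998, 0.059, 0.0], [-0.0, 0.001, -1.0]]
ft_force: [-5.3, -1.0, -1.6]
grip_width: 0.0108
gripper_force: 25.0
```

```bash
python3 s.py; python3 - <<'E'
from h import *
import cv2
s=get_image("scene");t=get_image("top");w=get_image("wrist")
a=cv2.resize(s[120:320,220:420],(400,400),interpolation=2);b=cv2.resize(t[170:320,230:380],(400,400),interpolation=2)
cv2.imwrite("pics/flat_sc.png",np.hstack([a,b]));cv2.imwrite("pics/flat_w.png",w)
E
```

```text
17.8 bar 0.2099 0.0102 r 0.2102 ang 2.78 F [-5.3 -1.  -1.6] up-tangent -1.32 radial -5.47 0.0107568200573558 [-0.18  0.98 -0.03] [ 0.001  0.    -1.   ]
```

View pics/flat_sc.png

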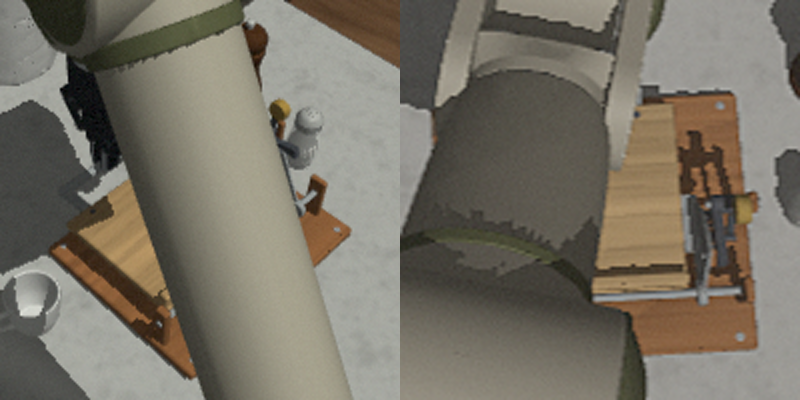

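The board looks flat. The brass weight at scene px (360,175) is exactly where it was at the start, so the pawl is back in. I'll check the bar's height with the ray from its left end, scene px (253,214).

```bash
python3 - <<'E'
from h import *
import cv2
H=np.array([.4126,-.0131,.05]);x=np.array([.9983,.0585,0]);y=np.array([-.0585,.9983,0])
for p in((252,213),(254,215)):
    o,d=ray("scene",p);t=(.07-(o-H)@y)/(d@y);q=o+t*d-H;print(q@x,q[2],np.degrees(np.arctan2(q[2],q@x)))
c=camera_info("scene")
for a in(0,3):
    p=H+.21*(np.cos(np.radians(a))*x+[0,0,np.sin(np.radians(a))])+.07*y;q=c['world_to_cam'][:3]@np.r_[p,1];print(a,c['fx']*q[0]/q[2]+c['cx'],c['fy']*q[1]/q[2]+c['cy'])
s=get_image("scene")[185:240,235:290]
import numpy as np
w=cv2.imread("pics/flat_w.png")[60:400,150:400]
cv2.imwrite("pics/z.png",np.hstack([cv2.resize(s,(400,400),interpolation=2),cv2.resize(w,(294,400))]))
E
```

```text
0.20816813473286658 0.011862315862644454 3.2614328699529804
0.2010164324989167 0.010490761948022051 2.9874750004555564
0 251.8183215275576 215.8676416646118
3 251.59945379425005 212.89463954855188
```

View pics/z.png

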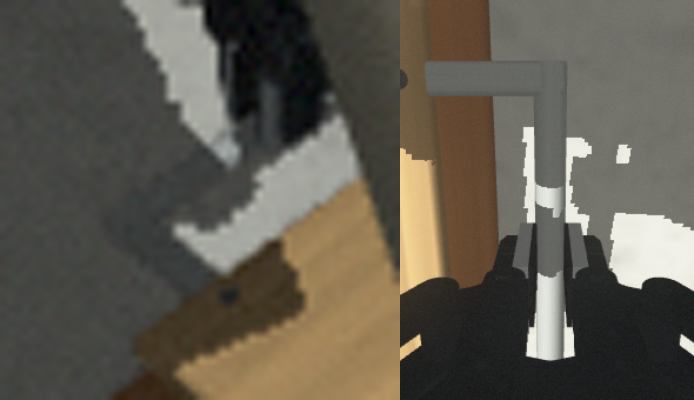

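```bash
python3 - <<'E'
from h import *
import cv2,pickle
np.set_printoptions(precision=4,suppress=True)
H=np.array([.4126,-.0131,.05]);x=np.array([.9983,.0585,0]);y=np.array([-.0585,.9983,0])
w1=cv2.imread("pics/w1.png");w=cv2.imread("pics/flat_w.png")
print("w1 col",w1[100:118,280].mean(1).astype(int)); print("flat",w[100:125,279].mean(1).astype(int),)
for r in(150,170,190,240): print(r,w[r,255:300].mean(1).astype(int))
print("w1row",w1[190,262:296].mean(1).astype(int))
def rr(c,p):
    M=c['world_to_cam'];R,t=M[:3,:3],M[:3,3];return -R.T@t,R.T@np.array([(p[0]-c['cx'])/c['fx'],(p[1]-c['cy'])/c['fy'],1])
c1=pickle.load(open("wc.pkl","rb"));c2=camera_info("wrist");print(c1['fx'])
for v in(106.5,107.5,108.5):
    o,d=rr(c1,(280,v));q=o+d*(.177-o[2])/d[2]-H;Y=q@y
    for v2 in(110.5,111.5):
        o,d=rr(c2,(279,v2));t=(Y-(o-H)@y)/(d@y);b=o+t*d;print(v,Y,v2,b,(b-H)@x)
E
```

```text
w1 col [54 52 50 51 52 52 50 71 71 72 72 70 67 74 71 72 74 75]
flat [110 110 111 111 108 107 106 109 108 109 109 102 103 106 105 101 103 102
 103 100 104 104 102 101 102]
150 [109 109 108 110 111 110 111 111 106  87  93  95  96  96  98  96  99  98
 102 102 103 102 103 103 102 101 106 102 103 101  98 100  95  96  92  91
  89 113 111 109 112 113 114 112 112]
170 [235 236 235 235 235 235 236 236 233  88  91  91  94  98  95  98  96 101
  99  99 103 107 105 105 101 102 101 103 103 100 101  98  97  93  93  90
  96 113 111 111 114 109 111 115 111]
190 [113 127 235 235 235 235 236 235 233 125  91  95  95  98  96  97  96  98
  99 102 105 106 107 105 103 104  99 103 100 102 102  99  94  93  94  93
 169 235 235 234 235 235 234 234 235]
240 [111 117 113 132 235 233 232 232 230 226  90  95  93  97  96  99  99 100
 100 103 102 100 101 104 110 203 198 189 180 170 159 139  96  95  95 138
 233 235 233 234 234 234 232 235 234]
w1row [ 61  61  57  56  56  50  56  59  60  67 117 154 166 173 185 179 173 158
 143 134 119 100  84  60  57  54  60  78  79  78  76  79  78  79]
325.392091306282
106.5 0.07554733106787101 110.5 [0.6174 0.0746 0.1206] 0.20956925897361275
106.5 0.07554733106787101 111.5 [0.6123 0.0743 0.7891] 0.20444575679627713
107.5 0.07477331247224744 110.5 [0.6151 0.0737 0.4258] 0.20723085794412313
107.5 0.07477331247224744 111.5 [ 0.6328  0.0747 -1.8844] 0.22493651565221734
108.5 0.07399800523609947 110.5 [0.6128 0.0728 0.7316] 0.20488856378035228
108.5 0.07399800523609947 111.5 [ 0.6533  0.0751 -4.5624] 0.24546138896275468
```

```bash
python3 - <<'E'
from h import *
c=camera_info("wrist");M=c['world_to_cam'];R,t=M[:3,:3],M[:3,3];o=-R.T@t;print("cam",o,"fwd",R[2])
for v,l,r in((150,263.8,291.6),(170,263.6,291.2),(190,263.8,291.4)):
  for e in(-.4,0,.4):
    D=c['fx']*12/(r-l+e)/1000; p=o+D*(R.T@np.array([((l+r)/2-c['cx'])/c['fx'],(v-c['cy'])/c['fy'],1])); print(v,r-l+e,p.round(4))
E
```

```text
cam [0.61687459 0.07437239 0.18906507] fwd [ 0.01954016 -0.28247751 -0.95907489]
150 27.400000000000013 [0.6184 0.0582 0.0453]
150 27.80000000000001 [0.6184 0.0585 0.0473]
150 28.20000000000001 [0.6183 0.0587 0.0493]
170 27.199999999999967 [0.6187 0.0496 0.0467]
170 27.599999999999966 [0.6187 0.05   0.0488]
170 27.999999999999964 [0.6187 0.0503 0.0508]
190 27.199999999999967 [0.6193 0.0412 0.0492]
190 27.599999999999966 [0.6193 0.0417 0.0512]
190 27.999999999999964 [0.6193 0.0421 0.0532]
```

The bar's height comes out at 0.049 m, so the board is flat and the bar had only slipped towards the fingertips. While it rests flat I'll regrip deeper and firmer.

Request:
{"op": "drive_tool", "data": {"offset": [[0,0,0],[0,0,0],[0,0,0.12],[0,0,0.12],[0,0,0.12],[0,0,0],[0,0,0],[0,0,0],[0,0,0],[0,0,0]], "turn": [[0,0,0],[0,0,0],[0,0,0],[0,0,0],[0,0,0],[0,0,0],[0,0,0],[0,0,0],[0,0,0],[0,0,0]], "hand": [0.32,0.32,0.32,0.32,0.32,0.2,0.1,0,0,0], "newtons": 50}}

```text
time_s: 19.25
position: [0.622, 0.0017, 0.0325]
tool_rot: [[-0.059, 0.998, 0.0], [0.998, 0.059, 0.0], [0.0, 0.0, -1.0]]
ft_force: [3.0, -0.1, -3.0]
grip_width: 0.01
gripper_force: 48.6
```

```bash
python3 s.py|cut -c1-200;  python3 arc.py 0 17 9 0
```

```text
19.25 bar 0.2099 -0.005 r 0.2099 ang -1.36 F [ 3.  -0.1 -3. ] up-tangent -2.94 radial 3.02 0.010018709988959488 [ 0.06 -0.4   0.  ] [ 0.  0. -1.]
19.25 bar 0.2099 -0.005 r 0.2099 ang -1.36 F [ 3.  -0.1 -3. ] up-tangent -2.94 radial 3.02 0.010018709988959488 [ 0.06 -0.4   0.  ] [ 0.  0. -1.]
[[0, -0.0, -0.17], [0, -0.01, -0.18], [0, -0.02, -0.17], [0, -0.02, -0.17], [0, -0.02, -0.17], [0, -0.03, -0.17], [0, -0.04, -0.17], [0, -0.04, -0.17], [0, -0.05, -0.16]]
```

Request:
{"op": "drive_tool", "data": {"offset": [[0,0,-0.17],[0,-0.01,-0.18],[0,-0.02,-0.17],[0,-0.02,-0.17],[0,-0.02,-0.17],[0,-0.03,-0.17],[0,-0.04,-0.17],[0,-0.04,-0.17],[0,-0.05,-0.16],[0,0,0]], "turn": [[0,0,0],[0,0,0],[0,0,0],[0,0,0],[0,0,0],[0,0,0],[0,0,0],[0,0,0],[0,0,0],[0,0,0]], "hand": [0,0,0,0,0,0,0,0,0,0]}}

```text
time_s: 20.5
position: [0.613, 0.0012, 0.0947]
tool_rot: [[-0.059, 0.998, 0.002], [0.998, 0.059, -0.0], [-0.0, 0.002, -1.0]]
ft_force: [5.7, 1.8, -1.3]
grip_width: 0.0101
gripper_force: 48.9
```

```bash
sed -i 's/\.0125/.0175/' s.py; python3 arc.py 17 31 8 0
```

```text
20.5 bar 0.2009 0.0622 r 0.2103 ang 17.2 F [ 5.7  1.8 -1.3] up-tangent -2.98 radial 5.15 0.010058052051604205 [ 0.31 -1.13 -0.02] [ 0.002 -0.    -1.   ]
[[0, -0.05, -0.15], [0, -0.05, -0.15], [0, -0.06, -0.15], [0, -0.06, -0.15], [0, -0.07, -0.15], [0, -0.07, -0.14], [0, -0.08, -0.14], [0, -0.08, -0.14]]
```

Request:
{"op": "drive_tool", "data": {"offset": [[0,-0.05,-0.15],[0,-0.05,-0.15],[0,-0.05,-0.15],[0,-0.06,-0.15],[0,-0.07,-0.15],[0,-0.07,-0.14],[0,-0.08,-0.14],[0,-0.08,-0.14],[0,0,0],[0,0,0]], "turn": [[0,0,0],[0,0,0],[0,0,0],[0,0,0],[0,0,0],[0,0,0],[0,0,0],[0,0,0],[0,0,0],[0,0,0]], "hand": [0,0,0,0,0,0,0,0,0,0]}}

```text
time_s: 21.75
position: [0.5932, -0.0, 0.1414]
tool_rot: [[-0.059, 0.998, 0.003], [0.998, 0.059, -0.0], [-0.0, 0.003, -1.0]]
ft_force: [6.9, 1.1, 0.3]
grip_width: 0.0099
gripper_force: 49.1
```

```bash
python3 arc.py 31 29 10 0
```

```text
21.75 bar 0.181 0.1089 r 0.2112 ang 31.04 F [6.9 1.1 0.3] up-tangent -3.36 radial 6.14 0.009891114281343946 [ 0.35 -1.33  0.  ] [ 0.003 -0.    -1.   ]
[[0, 0.01, 0.02], [0, 0.01, 0.01], [0, 0.01, 0.02], [0, 0.01, 0.01], [0, 0.01, 0.02], [0, 0.01, 0.01], [0, 0.0, 0.02], [0, 0.01, 0.02], [0, 0.01, 0.01], [0, 0.01, 0.02]]
```

The tool carries the board (−3.4 N), and the angle of 31° lies between notches 2 and 3. I'll ease down towards the expected rest near 27°.

Request:
{"op": "drive_tool", "data": {"offset": [[0,0.01,0.02],[0,0.01,0.01],[0,0.01,0.02],[0,0.01,0.01],[0,0.01,0.02],[0,0.01,0.01],[0,0.01,0.02],[0,0.01,0.02],[0,0.01,0.01],[0,0,0]], "turn": [[0,0,0],[0,0,0],[0,0,0],[0,0,0],[0,0,0],[0,0,0],[0,0,0],[0,0,0],[0,0,0],[0,0,0]], "hand": [0,0,0,0,0,0,0,0,0,0]}}

```text
time_s: 23.0
position: [0.5964, 0.0002, 0.1356]
tool_rot: [[-0.06, 0.998, 0.002], [0.998, 0.06, -0.0], [-0.0, 0.002, -1.0]]
ft_force: [7.5, 1.8, -0.4]
grip_width: 0.0099
gripper_force: 49.1
```

```bash
python3 s.py
```

```text
23.0 bar 0.1843 0.1031 r 0.2111 ang 29.22 F [ 7.5  1.8 -0.4] up-tangent -4.02 radial 6.43 0.00992281375826195 [ 0.23 -1.1   0.03] [ 0.002 -0.    -1.   ]
```

Request:
{"op": "drive_tool", "data": {"offset": [[0,0.01,0.01],[0,0,0.01],[0,0.01,0.01],[0,0,0.01],[0,0.01,0.01],[0,0,0.01],[0,0,0],[0,0,0],[0,0,0],[0,0,0]], "turn": [[0,0,0],[0,0,0],[0,0,0],[0,0,0],[0,0,0],[0,0,0],[0,0,0],[0,0,0],[0,0,0],[0,0,0]], "hand": [0,0,0,0,0,0,0,0,0,0]}}

```text
time_s: 24.25
position: [0.5977, 0.0003, 0.1333]
tool_rot: [[-0.06, 0.998, 0.002], [0.998, 0.06, -0.0], [-0.0, 0.002, -1.0]]
ft_force: [5.9, 0.7, 1.1]
grip_width: 0.0104
gripper_force: 49.1
```

```bash
python3 s.py
```

```text
24.25 bar 0.1855 0.1008 r 0.2111 ang 28.51 F [5.9 0.7 1.1] up-tangent -1.87 radial 5.78 0.010395774424381022 [ 0.32 -1.04 -0.04] [ 0.002 -0.    -1.   ]
```

Request:
{"op": "drive_tool", "data": {"offset": [[0,0,0.01],[0,0.01,0.01],[0,0,0],[0,0,0],[0,0,0],[0,0,0],[0,0,0],[0,0,0],[0,0,0],[0,0,0]], "turn": [[0,0,0],[0,0,0],[0,0,0],[0,0,0],[0,0,0],[0,0,0],[0,0,0],[0,0,0],[0,0,0],[0,0,0]], "hand": [0,0,0,0,0,0,0,0,0,0]}}

```text
time_s: 25.5
position: [0.5981, 0.0003, 0.1324]
tool_rot: [[-0.06, 0.998, 0.002], [0.998, 0.06, -0.0], [-0.0, 0.002, -1.0]]
ft_force: [7.2, 0.9, 0.5]
grip_width: 0.0098
gripper_force: 49.1
```

```bash
cat > f.py <<'E'
from h import *
x=np.array([.9983,.0585,0]);H=np.array([.4126,-.0131,.05]);T=[]
for i in range(5):
    o=observe();d=o['position']-o['tool_rot'][:,2]*.0175-H;a=np.arctan2(d[2],d@x);f=o['ft_force'];fx=f@x
    T.append([np.degrees(a),-fx*np.sin(a)+f[2]*np.cos(a),fx*np.cos(a)+f[2]*np.sin(a)]);get_image("top")
print("ang,tangent,radial",np.mean(T,0).round(2),"sd",np.std(T,0).round(2),o['time_s'])
E
python3 f.py
```

```text
ang,tangent,radial [28.26 -2.22  6.32] sd [0.   0.45 0.26] 25.7
```

Request:
{"op": "drive_tool", "data": {"offset": [[0,0.01,0.01],[0,0,0.01],[0,0,0],[0,0,0],[0,0,0],[0,0,0],[0,0,0],[0,0,0],[0,0,0],[0,0,0]], "turn": [[0,0,0],[0,0,0],[0,0,0],[0,0,0],[0,0,0],[0,0,0],[0,0,0],[0,0,0],[0,0,0],[0,0,0]], "hand": [0,0,0,0,0,0,0,0,0,0]}}

```text
time_s: 27.0
position: [0.5985, 0.0003, 0.1316]
tool_rot: [[-0.06, 0.998, 0.002], [0.998, 0.06, -0.0], [-0.0, 0.002, -1.0]]
ft_force: [6.8, 1.9, 1.5]
grip_width: 0.0097
gripper_force: 49.2
```

```bash
python3 f.py
```

```text
ang,tangent,radial [28.02 -2.06  6.5 ] sd [0.   0.28 0.21] 27.2
```

Request:
{"op": "drive_tool", "data": {"offset": [[0,0.01,0.01],[0,0,0.01],[0,0,0],[0,0,0],[0,0,0],[0,0,0],[0,0,0],[0,0,0],[0,0,0],[0,0,0]], "turn": [[0,0,0],[0,0,0],[0,0,0],[0,0,0],[0,0,0],[0,0,0],[0,0,0],[0,0,0],[0,0,0],[0,0,0]], "hand": [0,0,0,0,0,0,0,0,0,0]}}

```text
time_s: 28.5
position: [0.5989, 0.0003, 0.1309]
tool_rot: [[-0.06, 0.998, 0.002], [0.998, 0.06, -0.0], [-0.0, 0.002, -1.0]]
ft_force: [6.0, 1.3, 0.7]
grip_width: 0.0101
gripper_force: 49.2
```

```bash
sed -i 's/range(5)/range(3)/' f.py; python3 f.py
```

```text
ang,tangent,radial [27.79 -1.96  6.07] sd [0.   0.21 0.53] 28.6
```

Request:
{"op": "drive_tool", "data": {"offset": [[0,0.01,0.01],[0,0,0.01],[0,0,0],[0,0,0],[0,0,0],[0,0,0],[0,0,0],[0,0,0],[0,0,0],[0,0,0]], "turn": [[0,0,0],[0,0,0],[0,0,0],[0,0,0],[0,0,0],[0,0,0],[0,0,0],[0,0,0],[0,0,0],[0,0,0]], "hand": [0,0,0,0,0,0,0,0,0,0]}}

```text
time_s: 29.9
position: [0.5992, 0.0003, 0.1302]
tool_rot: [[-0.059, 0.998, 0.002], [0.998, 0.059, -0.0], [-0.0, 0.002, -1.0]]
ft_force: [5.7, 2.2, 2.3]
grip_width: 0.01
gripper_force: 49.3
```

```bash
python3 f.py
```

```text
ang,tangent,radial [27.58 -0.82  5.83] sd [0.   0.45 0.33] 30.0
```

Request:
{"op": "drive_tool", "data": {"offset": [[0,0.005,0.01],[0,0,0.005],[0,0,0],[0,0,0],[0,0,0],[0,0,0],[0,0,0],[0,0,0],[0,0,0],[0,0,0]], "turn": [[0,0,0],[0,0,0],[0,0,0],[0,0,0],[0,0,0],[0,0,0],[0,0,0],[0,0,0],[0,0,0],[0,0,0]], "hand": [0,0,0,0,0,0,0,0,0,0]}}

```text
time_s: 31.3
position: [0.5994, 0.0004, 0.1297]
tool_rot: [[-0.06, 0.998, 0.002], [0.998, 0.06, -0.0], [-0.0, 0.002, -1.0]]
ft_force: [5.5, 1.5, 2.8]
grip_width: 0.01
gripper_force: 49.4
```

```bash
python3 f.py
```

```text
ang,tangent,radial [27.44  0.39  6.38] sd [0.   0.38 0.13] 31.4
```

Contact: the tangential force has gone from −2 to +0.4 N at 27.4°, as expected for notch 2 (37° − 10°). One more small step, then I'll open gently.

Request:
{"op": "drive_tool", "data": {"offset": [[0,0.005,0.01],[0,0,0],[0,0,0],[0,0,0],[0,0,0],[0,0,0],[0,0,0],[0,0,0],[0,0,0],[0,0,0]], "turn": [[0,0,0],[0,0,0],[0,0,0],[0,0,0],[0,0,0],[0,0,0],[0,0,0],[0,0,0],[0,0,0],[0,0,0]], "hand": [0,0,0,0,0,0,0,0,0,0], "newtons": 30}}

```text
time_s: 32.7
position: [0.5996, 0.0004, 0.1294]
tool_rot: [[-0.06, 0.998, 0.002], [0.998, 0.06, -0.0], [-0.0, 0.002, -1.0]]
ft_force: [6.2, 1.5, 3.9]
grip_width: 0.0103
gripper_force: 49.4
```

```bash
python3 f.py
```

```text
ang,tangent,radial [27.34  0.8   6.46] sd [0.   0.15 0.64] 32.8
```

Request:
{"op": "drive_tool", "data": {"offset": [[0,0,0],[0,0,0],[0,0,0],[0,0,0],[0,0,0],[0,0,0],[0,0,0],[0,0,0],[0,0,0],[0,0,0]], "turn": [[0,0,0],[0,0,0],[0,0,0],[0,0,0],[0,0,0],[0,0,0],[0,0,0],[0,0,0],[0,0,0],[0,0,0]], "hand": [0.08,0.12,0.16,0.2,0.24,0.28,0.32,0.32,0.32,0.32]}}

```text
time_s: 34.1
position: [0.599, 0.0003, 0.1283]
tool_rot: [[-0.059, 0.998, -0.0], [0.998, 0.059, -0.0], [-0.0, -0.0, -1.0]]
ft_force: [0.4, 0.2, -0.8]
grip_width: 0.0275
gripper_force: 0.0
```

Request:
{"op": "drive_tool", "data": {"offset": [[0,0,-0.2],[0,0,-0.4],[0,0,-0.6],[0,0,-0.8],[0,0,-0.8],[0,0,-0.8],[0,0,-0.4],[0,0,0],[0,0,0],[0,0,0]], "turn": [[0,0,0],[0,0,0],[0,0,0],[0,0,0],[0,0,0],[0,0,0],[0,0,0],[0,0,0],[0,0,0],[0,0,0]], "hand": [0.32,0.32,0.32,0.32,0.32,0.32,0.32,0.32,0.32,0.32]}}

```text
time_s: 35.35
position: [0.5988, 0.0004, 0.2874]
tool_rot: [[-0.059, 0.998, -0.002], [0.998, 0.059, 0.0], [0.0, -0.002, -1.0]]
ft_force: [0.2, 0.6, 1.0]
grip_width: 0.0273
gripper_force: 0.0
```

```bash
python3 - <<'E'
from h import *
import cv2
o=observe();print(o['time_s'],o['position'],o['ft_force'])
H=np.array([.4126,-.0131,.05]);x=np.array([.9983,.0585,0]);y=np.array([-.0585,.9983,0])
c=camera_info("wrist");im=get_image("wrist");M=c['world_to_cam'];R,t=M[:3,:3],M[:3,3]
for a in(0,17,24,27,30,37):
    p=H+.21*(np.cos(np.radians(a))*x+[0,0,np.sin(np.radians(a))])+.03*y;q=R@p+t;print(a,c['fx']*q[0]/q[2]+c['cx'],c['fy']*q[1]/q[2]+c['cy'])
cv2.imwrite("pics/end.png",im)
E
```

```text
35.35 [5.98821379e-01 3.69126119e-04 2.87442152e-01] [0.2267497  0.5982101  0.97965244]
0 297.92369754199217 152.44194415730914
17 292.34270594460907 160.02550412417608
24 283.59139155961105 163.8176313932567
27 278.3929146886898 165.5636080465983
30 272.23301487256373 167.37953982415283
37 253.76369849639573 171.86738330756776
```

View pics/end.png

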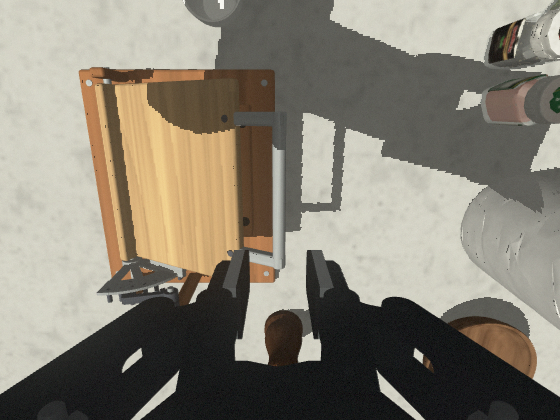

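The bar now lies at about column 279, row 165, and the prediction for 27° was 278. The board is resting in notch 2, and the gripper is clear of it, so I'll hand in.

```bash
python3 -c "
from rig import env; print(env.close_job())"
```

```text
the job is handed in; nothing more can be done
None
```

The board was lifted until the pawl let go, lowered flat, raised and eased into the second notch (about 27°), then let go and handed in at about 35 s; I kept clear of the cup, salt and pepper, but the bar slipped in the grip and I pressed the flat board onto its rest with about 40 N before backing off.

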